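Snap the test coupler onto a sensor's tilted port and hold it home

TASK

Turn the swivel plate clockwise (seen from above) by its black post until its lug rests against the red stop, so that the green sensor block's tilted port faces the working side. Then pick up the blue test coupler, press it squarely onto the port until the two latch jaws snap over its rim, and finish while still holding it, pushed all the way home against the spring collar, with the plate still at its stop. Leave the other things on the bench where they are.

Things in the scene. Friction and masses are not known exactly. Their poses are not given: they have to be found in the camera images.
- holder: Swivel work-holder, fixed on the bench: round grey base disc, 190 mm across, 16 mm thick; origin at the centre of its underside, z up. The plate turns on its vertical centre line. A red stop block (top 44 mm above the bench) stands on its rim, 80 mm out towards the holder's +y. Its -x side is the working side: the port leans that way once the plate is home.
- swivel (a joint): Turn of the aluminium swivel plate (132 mm across) with the green sensor block on it, rad: 0 when its black lug is against the red stop (a hard stop), growing counter-clockwise seen from above, up to 1.6. A steady rubbing friction of 0.25 N m holds it wherever it is left (about 3 N at the post); no spring.
- post_top (a point): Centre of the top of the black upright turning post on the swivel plate, 16 mm in diameter, 85 mm from the turning axis; its top is 101 mm and its foot 27 mm above the bench. With the plate home (joint 0) it stands on the holder's -y side; it turns with the plate. Push it sideways or pinch it.
- port (a point): Tilted test port on the green sensor block; turns with the plate. Origin at its foot, on the turning axis, 76 mm above the bench; z points out along the port's axis, 18 degrees from vertical, towards the holder's -x when home; y is level (holder's +y when home). Dark jaw housings stand at y = 24 to 34 mm on both sides, tops at z = 26 mm; the jaws' noses are at z = 19.5 mm.
- nipple_tip (a point): End of the port's fixed brass nipple, on the port's axis, 34 mm from the port's origin. The nipple is 14 mm in diameter, with a conical tip tapering to 7 mm over the last 7 mm.
- collar (a joint): How far the yellow spring collar (30 mm across, round the nipple) is pushed down the port's axis, m: 0 at rest, its top then at the port's z = 20 mm; 0.012 bottomed (hard stop). The coupler's rim pushes it. Its spring pushes back with 3 N at first and 8 N at the bottom; if let go once latched, it lifts the coupler back to about 7 mm.
- jaw_left (a joint): How far the latch jaw at the port's +y side is sprung outward, m: 0 closed, at most 0.005. The coupler's rim wedges it 1 to 2 mm open (most at about 3 mm of collar travel); it is shut again above the rim by 7 to 7.5 mm of collar travel. The peak push along the axis, with the collar's spring, is about 12 to 15 N.
- jaw_right (a joint): The same for the latch jaw at the port's -y side.
- coupler: Blue test coupler, loose, about 140 g, 90 mm tall, standing on its open mouth. Origin at the mouth's centre (lowest plane), z along its axis to the closed end. Brass rim 33 mm across, 5 mm high; steel neck 24 mm across to z = 40 mm; blue square grip 28 x 28 mm (faces square to x and y), z = 40 to 90 mm. Bore 17 mm wide, 40 mm deep; it fits the nipple at any turn.
- cap: Bystander: red dust cap, 32 mm in diameter, 40 mm tall, with a 24 mm square top; origin at the centre of its underside. Not to be disturbed.
- solder: Bystander: white spool of solder standing upright, 56 mm in diameter, 45 mm tall; origin at the centre of its underside.
- wire_spool: Bystander: blue spool of copper wire, 48 mm in diameter, 36 mm tall; origin at the centre of its underside.
- flux: Bystander: small amber bottle with black cap, 36 mm in diameter, 75 mm tall; origin at the centre of its underside.
- screwdriver: Bystander: screwdriver with orange handle lying on the bench, less than 40 mm high; origin below the middle of the tool.
- tin: Bystander: flat steel tin, 56 mm in diameter, 35 mm tall; origin at the centre of its underside.
There are look-alikes about, which are no part of the job. What is shaped like the holder but pink is not meant.

How it is judged (in metres and radians):
On the way, in this order (a step that is already met when the one before it is completed fails the run):
1. the swivel plate is turned home against its stop (value of joint swivel below 0.06 rad), for 0.2 s.
2. the coupler, held square to the port, wedges the jaws open, with the plate still home (value of joint any of jaw_left, jaw_right above 0.0006 m and value of joint swivel below 0.06 rad and contact force between the fingers and coupler above 2 N and angle between the z axis of coupler and the z axis of port, either way round below 0.12 rad and x of coupler in the frame of port between -0.003 and 0.003 m and y of coupler in the frame of port between -0.003 and 0.003 m), for 0.02 s.
3. the jaws have snapped shut over the rim (value of joint each of jaw_left, jaw_right below 0.001 m and value of joint collar above 0.007 m and contact force between the fingers and coupler above 2 N and angle between the z axis of coupler and the z axis of port, either way round below 0.12 rad and x of coupler in the frame of port between -0.003 and 0.003 m and y of coupler in the frame of port between -0.003 and 0.003 m), for 0.1 s.
At the end, for the whole second after the job is handed in: The swivel plate is within 0.06 rad of its stop; the coupler stands on the port within 3 mm of its axis and 0.12 rad of square, both jaws shut (within 1 mm) over its rim; the fingers hold it (over 2 N) at rest with the collar pushed down by more than 9 mm of its 12 mm (value of joint swivel below 0.06 rad and value of joint collar above 0.009 m and contact force between the fingers and coupler above 2 N and linear speed of coupler below 0.02 m/s and value of joint each of jaw_left, jaw_right below 0.001 m and angle between the z axis of coupler and the z axis of port, either way round below 0.12 rad and x of coupler in the frame of port between -0.003 and 0.003 m and y of coupler in the frame of port between -0.003 and 0.003 m); the arm keeps its last pose, push and grip.
It fails at once if a bystander is moved by more than 30 mm (distance of any of cap, solder, wire_spool, flux, screwdriver, tin from where it was at the start of the episode above 0.03 m).
It also fails if it takes over 54 s, if anything falls off the work surface, if the arm or the gripper's body presses on something with over 40 N, if the wrist force passes 120 N, or if a joint passes its speed limit or range.

ROBOT

A 6-joint arm with a two-finger parallel gripper is mounted at the origin on the work surface. World frame = base frame: x ahead of the robot, y to its left, z up, the work surface at z = 0. Lengths are in mm, angles in rad, forces in N, time in s.
With the tool pointing down it reaches from about 350 to 875 mm from the base axis. Payload 4.2 kg.
Tool frame: the origin (TCP) lies on the mounting face of the last link; the fingertips stand 173 mm ahead of it and the grasp point (between the pads) lies 155 mm ahead of it; z points along the fingers, y is the line along which they close (so a half turn about z gives the same grasp; the last joint's range is limited). The gripper opens to 85 mm and grips with 20 to 120 N. Pads are 22 mm wide; open, the fingers measure 114 mm over their backs; the gripper's body (76 mm by 85 mm) begins 54 mm behind the grasp point. The pads swing forward as they close: fully open they stand 13 mm farther back than shut.
Start: joints at [1.563, 0.385, 0.008, 0, -1.194, -0.259], TCP at [164.747, 602.875, 404.712] pointing down, gripper open.
Joint ranges: [-3.14, 3.14], [-1.21, 2.06], [-1.07, 1.41], [-3.16, 2.05], [-2.99, -0.16], [-3.1, 3.1]. Speed limits (rad/s): [2.79, 2.79, 3.14, 3.14, 3.14, 3.14].

INTERFACE

Orientations are given as a unit quaternion [x, y, z, w].
In Python, from bench import arm gives the robot as it stands.
- The arm moves only by the tool carry_out, never from a script. Its argument "rows" is a list of rows, each a list of 7 numbers: the shift along the tool's x, y, z as a fraction of full scale, then the turn, a rotation vector about the tool's x, y, z as a fraction of full scale, then the opening, from -1 (shut) to 1 (fully open). A call has 1 to 12 rows; each row is the pose to reach, as a shift and turn from the pose commanded when the call began, along the tool's axes at that moment, turning the shorter way round; what a row does not reach only later rows make up. Full scale, the value 1, is 20 cm for a shift and pi rad for a turn. A row lasts 1/8 s, in which the tool goes at most 62.5 mm and 10.7 degrees, less where a joint would pass 70% of its speed; a pose out of reach is approached as far as the arm can. A call with a number of a shift or a turn outside -1 to 1 is refused whole. A call with a gripper value outside its range is refused whole. The fingers move at their own pace and stop on an object; the grip force is fixed at half the most. Time passes only in rows, so rows that repeat a pose let the fingers close. It gives the time, the measured TCP pose, the force, the opening and the grip force at its end, in the units of the state.
- arm.read_state(): the state, without advancing time (a new reading comes with each control period).
- arm.get_image(name): name is "scene" or "top" or "wrist"; returns (picture, depth): 400x640x3 uint8, red, green, blue; 400x640 float32, mm along the optical axis (not along the pixel's ray), 0 where there is no reading.
- arm.calibration(name): a dict with "mtx" (3x3 intrinsics, pixels), "k1" (the pictures are not rectified: a ray, as slopes to the right and down, at radius r is drawn at 1 + k1 r^2 times it, then the intrinsics apply), "cam_to_world" (4x4, takes a point from camera to world coordinates). Camera axes: x right, y up, looking along -z (the intrinsics and any distortion apply to the point x, -y, -z); pixel columns grow to the right and rows downward; lengths in mm; the calibration is good to about 2 mm. A picture is of the moment at which its call begins: read the wrist's pose just before it. calibration takes no time and is no camera call; for the wrist camera it gives the pose at the moment of the call.
- arm.job_done(): hands the job in; it is judged then, once.
The state is a dict: "clock": time; "joints": joint angles; "joint_vel": joint speeds; "joint_efforts": joint torques, N m; "position": TCP position; "ee_rot": TCP orientation; "contact_force": force on the tool from outside, world axes, zero at the start; "wrist_torque": the same for the moment, N m; "gripper_width": finger opening in mm; "grasp_force": force on a finger pad.
Only numpy, scipy, OpenCV 4.12 (cv2) and the standard library are available. Lean on these libraries where they do the work, as an engineer would, in place of code of your own. Each camera call takes 0.05 s, during which the arm holds its last target. There are 200 camera calls.

## Working session

There is one attempt and no reset: what is moved stays moved. The work goes in short steps, Python scripts to look and compute and a tool call to move; the robot and the scene stay as the last step left them, time stands still between calls to the robot, and variables do not carry over. Pictures are saved under pics/ and viewed, at most 10 in all, crops included, and the job is handed in when it is done.

Besides the shell and the picture viewer there is one more tool, called after "Call:" by a JSON object that holds its "fn" and its "kwargs". carry_out: Moves the arm, as the interface text tells. Its arguments: {"type":"object","properties":{"rows":{"type":"array"}},"required":["rows"]}

```bash
ls; mkdir -p pics; cat > h.py <<'E'
import numpy as np, cv2, sys
sys.path.insert(0,'.')
from bench import arm
from scipy.spatial.transform import Rotation as R
def ray(c,px):
    K=np.array(c['mtx']);px=np.atleast_2d(px).astype(float)
    d=np.c_[(px[:,0]-K[0,2])/K[0,0],(px[:,1]-K[1,2])/K[1,1]]
    u=d.copy()
    for _ in range(20): u=d/(1+c['k1']*(u**2).sum(1,keepdims=True))
    T=np.array(c['cam_to_world'])
    return T[:3,3],np.c_[u[:,0],-u[:,1],-np.ones(len(u))]@T[:3,:3].T
def onplane(c,px,z):
    o,v=ray(c,px); return o+v*((z-o[2])/v[:,2])[:,None]
def cloud(c,D):
    h,w=D.shape;g=np.stack(np.meshgrid(np.arange(w),np.arange(h)),-1).reshape(-1,2)
    o,v=ray(c,g); return (o+v*D.reshape(-1,1)).reshape(h,w,3)
E
python3 - <<'E'
from h import *
s=arm.read_state();print({k:np.round(v,3).tolist() for k,v in s.items()})
for n in('scene','top'):
    c=arm.calibration(n);I,D=arm.get_image(n)
    cv2.imwrite(f'pics/{n}0.png',I[:,:,::-1]);np.savez(f'{n}0.npz',I=I,D=D)
    print(n,np.round(c['mtx'],1).tolist(),c['k1'],np.round(c['cam_to_world'],3).tolist())
E
```

```text
pics
{'clock': 0.0, 'joints': [1.563, 0.386, 0.007, -0.001, -1.194, -0.259], 'joint_vel': [0.0, -0.0, -0.001, -0.0, -0.0, -0.001], 'joint_efforts': [0.001, -39.229, 18.84, 4.186, -0.005, -0.0], 'position': [164.692, 602.695, 403.655], 'ee_rot': [0.991, -0.133, -0.0, 0.001], 'contact_force': [-0.183, 0.064, -0.62], 'wrist_torque': [-0.006, 0.019, 0.034], 'grasp_force': 0.0, 'gripper_width': 85.335}
scene [[454.4, 0.0, 316.1], [0.0, 454.4, 196.4], [0.0, 0.0, 1.0]] -0.08665313408220365 [[-0.587, -0.642, 0.493, 1082.977], [0.809, -0.473, 0.348, 385.329], [0.01, 0.604, 0.797, 975.572], [0.0, 0.0, 0.0, 1.0]]
top [[470.2, 0.0, 315.9], [0.0, 470.2, 197.3], [0.0, 0.0, 1.0]] -0.04869292770198565 [[0.004, 0.993, -0.121, 389.458], [-1.0, 0.003, -0.008, -8.102], [-0.007, 0.121, 0.993, 1230.458], [0.0, 0.0, 0.0, 1.0]]
```

View pics/scene0.png

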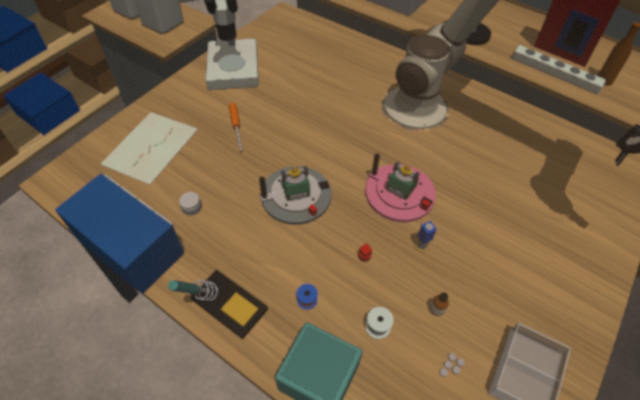

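View pics/top0.png

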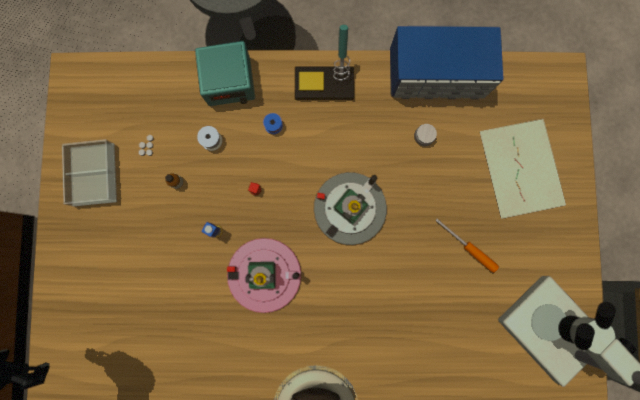

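Candidates, top view: holder is grey (350,208), while pink (264,275) is the decoy. The coupler is the blue upright object at (210,230); the blue low spool (273,124) is the wire, and the red cap at (254,188) is a bystander. Next I measure these and check them in one close crop.

```bash
python3 - <<'E'
from h import *
z=np.load('top0.npz');I,D=z['I'],z['D'];c=arm.calibration('top');P=cloud(c,D)
s=np.load('scene0.npz');cs=arm.calibration('scene');Ps=cloud(cs,s['D'])
crop=lambda im,x0,x1,y0,y1:cv2.resize(im[y0:y1,x0:x1,::-1],(400,300),interpolation=cv2.INTER_CUBIC)
cv2.imwrite('pics/crop.png',np.vstack([np.hstack([crop(I,300,400,170,245),crop(s['I'],250,350,155,230)]),np.hstack([crop(I,185,245,205,250),crop(s['I'],395,459,210,258)])]))
# base: grey ring at z~16
win=np.zeros(D.shape,bool);win[165:250,305:395]=1
for lo,hi in((8,20),(20,34)):
    m=win&(P[...,2]>lo)&(P[...,2]<hi);k=max(cv2.findContours(m.astype(np.uint8),0,1)[0],key=cv2.contourArea)[:,0]
    q=onplane(c,k,(16 if lo==8 else 27));e=cv2.fitEllipse(q[:,:2].astype(np.float32));print('ring',lo,np.round(e,1) if 0 else e,np.median(P[m][:,2]))
H=cv2.cvtColor(I,cv2.COLOR_RGB2HSV);Hs=cv2.cvtColor(s['I'],cv2.COLOR_RGB2HSV)
def rep(n,m,P):
    nn,l,st,ce=cv2.connectedComponentsWithStats(m.astype(np.uint8))
    for i in range(1,nn):
        if st[i,4]>8: p=P[l==i];print(n,st[i].tolist(),ce[i].round(1),np.median(p,0).round(1),'zmax',np.percentile(p[:,2],95).round(1))
red=((H[...,0]<6)|(H[...,0]>174))&(H[...,1]>170)&(H[...,2]>80);w=np.zeros_like(red);w[100:300,200:400]=1
rep('red',red&w,P)
rep('black',win&(H[...,2]<60),P)
blue=(abs(H[...,0].astype(int)-115)<12)&(H[...,1]>120);w2=np.zeros_like(red);w2[100:300,180:300]=1
rep('blue',blue&w2,P)
bs=(abs(Hs[...,0].astype(int)-115)<12)&(Hs[...,1]>120);w3=np.zeros_like(red);w3[200:320,280:460]=1
rep('blueS',bs&w3,Ps)
w4=np.zeros_like(red);w4[160:225,255:335]=1
rep('blackS',w4&(Hs[...,2]<50),Ps)
E
```

```text
ring 8 ((509.71441650390625, -85.80940246582031), (171.81063842773438, 173.89935302734375), 77.14338684082031) 15.761159559678163
ring 20 ((510.6152038574219, -86.12373352050781), (123.42852783203125, 154.2495574951172), 50.55253601074219) 26.390595627899074
red [249, 183, 11, 11, 86] [253.8 187.7] [558.7 160.5  38.8] zmax 42.9
red [317, 193, 8, 6, 38] [320.7 195.6] [539.3 -11.6  44. ] zmax 46.6
red [227, 266, 8, 6, 40] [230.5 269. ] [352.7 214.6  43.8] zmax 47.7
black [369, 175, 8, 10, 46] [372.4 179.6] [ 572.6 -137.8   97.9] zmax 103.0
black [335, 208, 20, 15, 61] [345.9 216.2] [482.1 -74.2  75.2] zmax 103.4
black [358, 209, 5, 6, 12] [360.4 211.9] [ 496.1 -110.6   57.4] zmax 58.6
black [327, 226, 10, 11, 70] [331.8 230.8] [449.8 -39.9  27.6] zmax 31.3
blue [264, 114, 18, 18, 228] [272.1 122.2] [733.8 117.2  35.6] zmax 39.2
blue [202, 223, 14, 13, 56] [209.8 229.3] [447.9 256.1  89.9] zmax 93.3
blueS [423, 225, 12, 9, 35] [427.9 229.8] [459.4 267.7  88.9] zmax 91.4
blueS [297, 285, 20, 18, 261] [306.6 293.8] [736.5 117.6  35.1] zmax 37.7
blackS [261, 179, 4, 18, 43] [262.8 186.9] [ 580.3 -135.    76.5] zmax 99.2
```

View pics/crop.png

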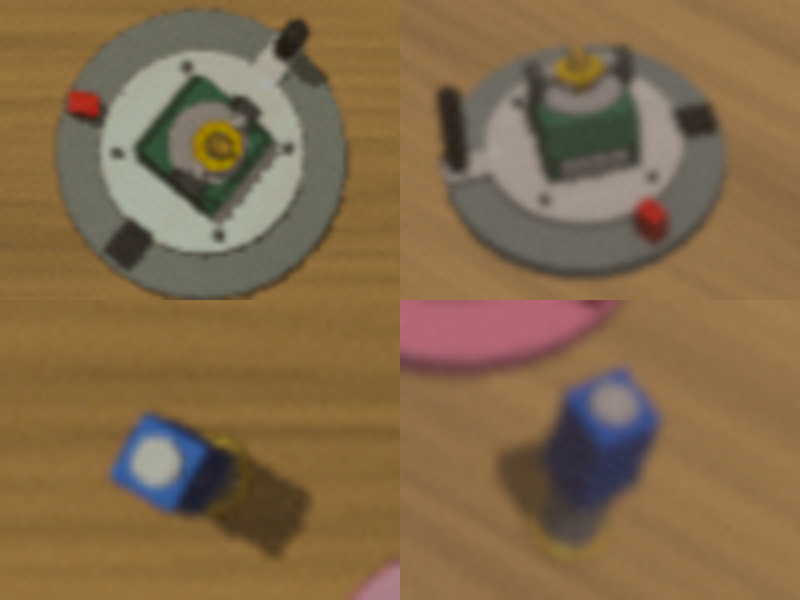

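The crop confirms both choices: grey plate with green block, black post at upper right and red stop at left, and a blue square-gripped coupler with brass rim. I'll set up a move planner and head for the post.

```bash
cat >> h.py <<'E'
import json,os
def cmd():
    if os.path.exists('cmd.json'):
        d=json.load(open('cmd.json'));return np.array(d['p']),R.from_quat(d['q'])
    return np.array([164.747,602.875,404.712]),R.from_quat([np.cos(.1335),-np.sin(.1335),0,0])
def down(psi):  # tool pointing down, tool y at world angle psi (deg)
    a=np.radians(psi);y=np.array([np.cos(a),np.sin(a),0]);z=np.array([0,0,-1.]);return R.from_matrix(np.c_[np.cross(y,z),y,z])
def rows(targets):
    "targets: list of (TCP pos, Rot, grip) -> rows from the commanded pose; remembers the last"
    p0,r0=cmd();out=[]
    for p,r,g in targets:
        s=r0.inv().apply(np.array(p)-p0)/200;t=(r0.inv()*r).as_rotvec()/np.pi
        out.append([round(float(v),4) for v in (*s,*t,g)])
    s=np.array(out[-1]);json.dump(dict(p=(p0+r0.apply(s[:3]*200)).tolist(),q=(r0*R.from_rotvec(s[3:6]*np.pi)).as_quat().tolist()),open('cmd.json','w'))
    print('max',np.abs(np.array(out)[:,:6]).max());print(json.dumps(out).replace(' ',''));print('cmd',json.load(open('cmd.json')))
def state():
    s=arm.read_state();p,r=cmd();print('t',round(s['clock'],2),'j',np.round(s['joints'],3),'F',np.round(s['contact_force'],1),'M',np.round(s['wrist_torque'],2),'w',round(s['gripper_width'],1),'g',round(s['grasp_force'],1),'pos',np.round(s['position'],1),'err',np.round(s['position']-p,2),'roterr',np.round((r.inv()*R.from_quat(s['ee_rot'])).as_rotvec(),4));return s
E
python3 - <<'E'
from h import *
s=arm.read_state();p,r=cmd();print((r.inv()*R.from_quat(s['ee_rot'])).magnitude(), r.as_matrix().round(3).tolist())
p1=np.array([300,358,390.]);rows([(p1,r,1)]*6)
E
```

```text
0.001900568239231901 [[0.965, -0.264, 0.0], [-0.264, -0.965, -0.0], [0.0, 0.0, -1.0]]
max 1.0026
[[0.9753,1.0026,0.0736,0.0,0.0,0.0,1.0],[0.9753,1.0026,0.0736,0.0,0.0,0.0,1.0],[0.9753,1.0026,0.0736,0.0,0.0,0.0,1.0],[0.9753,1.0026,0.0736,0.0,0.0,0.0,1.0],[0.9753,1.0026,0.0736,0.0,0.0,0.0,1.0],[0.9753,1.0026,0.0736,0.0,0.0,0.0,1.0]]
cmd {'p': [299.99040889276705, 357.9956534820386, 389.99199999999996], 'q': [0.9911021018315633, -0.13310380815385195, 0.0, 0.0]}
```

Call:
{"fn": "carry_out", "kwargs": {"rows": [[0.25,0.25,0,0,0,0,1],[0.5,0.5,0,0,0,0,1],[0.75,0.75,0,0,0,0,1],[0.97,1.0,0.0,0,0,0,1],[0.97,1.0,0.0,0,0,0,1],[0.97,1.0,0.0,0,0,0,1]]}}

```text
clock: 0.85
position: [299.7, 356.9, 404.7]
ee_rot: [0.991, -0.134, -0.0, 0.0]
contact_force: [0.2, 0.7, -0.2]
gripper_width: 85.2
grasp_force: 0.0
```

```bash
rm cmd.json; python3 - <<'E'
t=open('h.py').read()
a=t.index("    s=np.array(out[-1]);json");b=t.index("    print('max'")
t=t[:a]+t[b:].replace(";print('cmd',json.load(open('cmd.json')))","")
t+='''
def did(*s):
    "record the last row that was sent"
    p0,r0=cmd();s=np.array(s);json.dump(dict(p=(p0+r0.apply(s[:3]*200)).tolist(),q=(r0*R.from_rotvec(s[3:6]*np.pi)).as_quat().tolist()),open('cmd.json','w'))
'''
open('h.py','w').write(t)
E
python3 - <<'E'
from h import *
did(.97,1,0,0,0,0,1);state();p,r=cmd();print(p)
I,D=arm.get_image('wrist');cv2.imwrite('pics/w1.png',I[:,:,::-1]);np.savez('w1.npz',I=I,D=D)
c=arm.calibration('wrist');print(np.round(c['cam_to_world'],3).tolist(),np.round(c['mtx'],1).tolist(),c['k1'])
rows([([430,120,390],down(-115),.5)]*2+[([560,-110,390],down(-129.7),.5)]*2)
E
```

```text
t 0.85 j [ 1.222  0.111 -0.364 -0.    -1.096  0.079] F [ 0.2  0.7 -0.2] M [ 0.09  0.   -0.01] w 85.2 g 0.0 pos [299.7 356.9 404.7] err [ 0.59 -1.83  0.01] roterr [-0.0002 -0.0002  0.0027]
[299.10516438 358.77689746 404.712     ]
[[-0.266, 0.923, 0.279, 370.426], [-0.964, -0.255, -0.078, 340.05], [-0.0, -0.29, 0.957, 374.412], [0.0, 0.0, 0.0, 1.0]] [[349.3, 0.0, 325.2], [0.0, 349.3, 204.6], [0.0, 0.0, 1.0]] 0.023461500837119866
max 1.9167
[[0.9463,0.9789,0.0736,0.0,0.0,0.0539,0.5],[0.9463,0.9789,0.0736,0.0,0.0,0.0539,0.5],[1.8767,1.9167,0.0736,0.0,0.0,0.1356,0.5],[1.8767,1.9167,0.0736,0.0,0.0,0.1356,0.5]]
```

Call:
{"fn": "carry_out", "kwargs": {"rows": [[0.25,0.25,0,0,0,0,1],[0.5,0.5,0.0,0,0,0.02,1],[0.75,0.75,0.03,0,0,0.04,0.5],[0.95,0.98,0.07,0,0,0.054,0.5],[0.95,0.98,0.07,0,0,0.054,0.5]]}}

```text
clock: 1.52
position: [431.7, 118.3, 390.0]
ee_rot: [0.976, -0.218, -0.0, 0.0]
contact_force: [-0.1, 0.5, 0.5]
gripper_width: 64.2
grasp_force: 0.0
```

```bash
python3 - <<'E'
from h import *
did(.95,.98,.07,0,0,0.054,.5);state();p,r=cmd();print(p)
z=np.load('w1.npz')
rows([([575,-140,390],down(-129.7),.1)])
E
```

```text
t 1.52 j [ 0.633  0.092 -0.426 -0.    -1.054  0.5  ] F [-0.1  0.5  0.5] M [0.07 0.01 0.04] w 64.2 g 0.0 pos [431.7 118.3 390. ] err [ 1.07 -1.25 -0.7 ] roterr [-0.0011 -0.0007  0.0021]
[430.66041746 119.59241764 390.712     ]
max 1.2029
[[1.2029,0.871,0.0036,0.0,0.0,0.0816,0.1]]
```

View pics/w1.png

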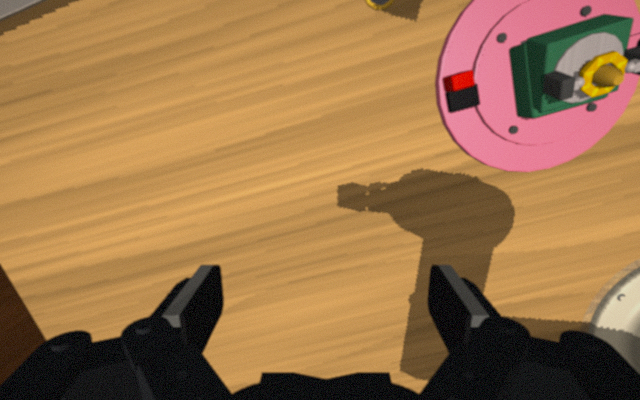

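Wrist view: the pink decoy is upper right at (590,75) and the coupler's rim just peeks in at (380,3). I continue to above the post.

Call:
{"fn": "carry_out", "kwargs": {"rows": [[0.25,0.18,0,0,0,0.02,0.1],[0.5,0.36,0.0,0,0,0.04,0.1],[0.75,0.54,0.0,0,0,0.06,0.1],[0.8,0.58,0.0,0,0,0.08,0.1],[0.8,0.58,0.0,0,0,0.08,0.1]]}}

```text
clock: 2.15
position: [527.7, -53.1, 389.8]
ee_rot: [0.941, -0.337, -0.001, 0.0]
contact_force: [-0.3, 0.2, -0.1]
gripper_width: 47.0
grasp_force: 0.0
```

```bash
python3 - <<'E'
from h import *
did(.8,.58,0,0,0,0.08,.1);state();p,r=cmd();print(p)
I,D=arm.get_image('wrist');cv2.imwrite('pics/w2.png',I[:,:,::-1]);np.savez('w2.npz',I=I,D=D)
c=arm.calibration('wrist');P=cloud(c,D)
H=cv2.cvtColor(I,cv2.COLOR_RGB2HSV)
m=(P[...,2]>60)&(P[...,2]<110)&(H[...,2]<60)
nn,l,st,ce=cv2.connectedComponentsWithStats(m.astype(np.uint8))
for i in range(1,nn):
    if st[i,4]>20:
        q=P[l==i];print(st[i],ce[i].round(),np.median(q,0).round(1),q.max(0).round(1)); t=q[q[:,2]>98]; print('  top',len(t),t.mean(0).round(1) if len(t) else '')
m=(P[...,2]>12)&(P[...,2]<19)&(H[...,1]<60)
q=P[m];print(len(q))
red=((H[...,0]<6)|(H[...,0]>174))&(H[...,1]>170)&(H[...,2]>80)&(P[...,2]>40)&(P[...,2]<47)
print('stop top',P[red].mean(0).round(1),len(P[red]))
rows([([575.4,-139.9,390],down(-129.7),.1),([575.4,-139.9,230],down(-129.7),.1)])
E
```

```text
t 2.15 j [ 0.206  0.236 -0.246 -0.    -1.09   0.677] F [-0.3  0.2 -0.1] M [ 0.04 -0.    0.01] w 47.0 g 0.0 pos [527.7 -53.1 389.8] err [ 1.1   0.07 -0.94] roterr [-0.001  -0.001   0.0002]
[526.59175011 -53.18830877 390.712     ]
[362  58  28  25 458] [375.  71.] [ 575.8 -136.6  101.4] [ 582.7 -130.8  103.7]
  top 355 [ 575.5 -138.2  101.5]
[332 140  66  14 226] [367. 143.] [ 536.4 -102.6   86.1] [553.5 -80.3 102.9]
  top 30 [ 533.  -109.4  100.3]
[333 170   6  32 121] [336. 184.] [526.2 -62.   78.9] [535.7 -53.9  84.3]
  top 0 
[365 212  13  14  78] [370. 217.] [490.8 -68.   92.7] [493.4 -62.7 103.9]
  top 17 [489.8 -69.7 100.2]
[384 217   7  12  43] [388. 223.] [479.6 -77.2 100.2] [484.8 -71.9 102.6]
  top 43 [480.3 -76.6 100.3]
12415
stop top [550.9  88.7  42.4] 677
max 0.8036
[[0.4638,0.18,0.0036,0.0,0.0,0.0016,0.1],[0.4638,0.18,0.8036,0.0,0.0,0.0016,0.1]]
```

View pics/w2.png

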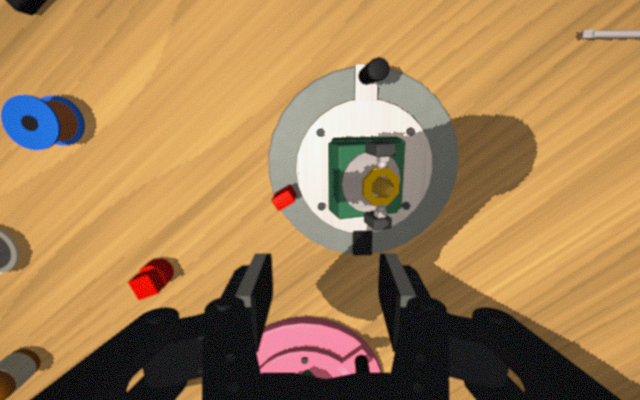

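The wrist view shows the holder clearly: post top at (375,71), port at (382,187), stop at (285,197). I descend over the post, caging it.

Call:
{"fn": "carry_out", "kwargs": {"rows": [[0.23,0.09,0,0,0,0,0.1],[0.464,0.18,0.05,0,0,0.0016,0.1],[0.464,0.18,0.3,0,0,0.0016,0.1],[0.464,0.18,0.5,0,0,0.0016,0.1],[0.464,0.18,0.68,0,0,0.0016,0.1],[0.464,0.18,0.8,0,0,0.0016,0.1],[0.464,0.18,0.8,0,0,0.0016,0.1]]}}

```text
clock: 3.08
position: [575.1, -138.1, 228.9]
ee_rot: [0.941, -0.338, -0.002, 0.001]
contact_force: [0.4, 0.4, 0.9]
gripper_width: 47.0
grasp_force: 0.0
```

```bash
python3 - <<'E'
from h import *
did(.464,.18,.8,0,0,0.0016,.1);state();p,r=cmd();print(p)
# better holder centre from wrist picture: base outline (grey) at z=16 plane
z=np.load('w2.npz');I=z['I']
C=np.array([510,-86.]);
T=[]
for a in np.arange(-45,-110,-6):
    t=np.radians(a);T.append(([C[0]+84.5*np.cos(t),C[1]+84.5*np.sin(t),230],down(a-90),-.2))
print(len(T));rows(T)
E
```

```text
t 3.08 j [ 0.038  0.508 -0.287 -0.    -0.781  0.843] F [0.4 0.4 0.9] M [ 0.01 -0.05 -0.01] w 47.0 g 0.0 pos [ 575.1 -138.1  228.9] err [-0.28  1.79 -1.8 ] roterr [-0.0029 -0.0037 -0.0031]
[ 575.42392119 -139.92503148  230.712     ]
11
max 0.3854
[[-0.0032,0.0405,0.0036,0.0,0.0,0.0294,-0.2],[-0.0096,0.0843,0.0036,0.0,0.0,0.0627,-0.2],[-0.0205,0.1271,0.0036,0.0,0.0,0.0961,-0.2],[-0.0359,0.1686,0.0036,0.0,0.0,0.1294,-0.2],[-0.0554,0.2083,0.0036,0.0,0.0,0.1627,-0.2],[-0.0791,0.2457,0.0036,0.0,0.0,0.1961,-0.2],[-0.1065,0.2804,0.0036,0.0,0.0,0.2294,-0.2],[-0.1374,0.312,0.0036,0.0,0.0,0.2627,-0.2],[-0.1714,0.3403,0.0036,-0.0,-0.0,0.2961,-0.2],[-0.2082,0.3648,0.0036,-0.0,-0.0,0.3294,-0.2],[-0.2473,0.3854,0.0036,-0.0,-0.0,0.3627,-0.2]]
```

Call:
{"fn": "carry_out", "kwargs": {"rows": [[-0.003,0.04,0,0,0,0.03,-0.2],[-0.01,0.084,0,0,0,0.063,-0.2],[-0.02,0.127,0,0,0,0.096,-0.2],[-0.036,0.169,0,0,0,0.13,-0.2],[-0.055,0.208,0,0,0,0.163,-0.2],[-0.079,0.246,0,0,0,0.196,-0.2],[-0.106,0.28,0,0,0,0.23,-0.2],[-0.137,0.312,0,0,0,0.263,-0.2],[-0.171,0.34,0,0,0,0.296,-0.2],[-0.208,0.365,0,0,0,0.33,-0.2],[-0.247,0.385,0,0,0,0.363,-0.2],[-0.247,0.385,0,0,0,0.363,-0.2]]}}

```text
clock: 4.58
position: [489.6, -166.9, 233.0]
ee_rot: [-0.61, 0.792, -0.002, 0.002]
contact_force: [1.8, 0.2, 0.8]
gripper_width: 34.4
grasp_force: 0.9
```

```bash
python3 - <<'E'
from h import *
did(-.247,.385,0,0,0,.363,-.2);state();p,r=cmd();print(p)
C=np.array([510,-86.]);T=[]
for a in (-107,-109,-111,-113):
    t=np.radians(a);T.append(([C[0]+84.5*np.cos(t),C[1]+84.5*np.sin(t),230],down(a-90),-.2))
rows(T)
I,D=arm.get_image('top');c=arm.calibration('top')
cv2.imwrite('pics/t2.png',cv2.resize(I[150:270,280:420,::-1],(700,600),interpolation=cv2.INTER_CUBIC))
E
```

```text
t 4.58 j [-0.014  0.401 -0.473  0.001 -0.691 -0.245] F [1.8 0.2 0.8] M [-0.17 -0.43 -0.04] w 34.4 g 0.9 pos [ 489.6 -166.9  233. ] err [1.42 0.68 2.31] roterr [ 0.0058 -0.0007 -0.0038]
[ 488.22757513 -167.6045769   230.712     ]
max 0.0593
[[-0.0,0.0152,0.0036,-0.0,-0.0,0.0109,-0.2],[-0.0008,0.0299,0.0036,-0.0,-0.0,0.022,-0.2],[-0.0021,0.0446,0.0036,-0.0,-0.0,0.0331,-0.2],[-0.0039,0.0593,0.0036,-0.0,-0.0,0.0442,-0.2]]
```

View pics/t2.png

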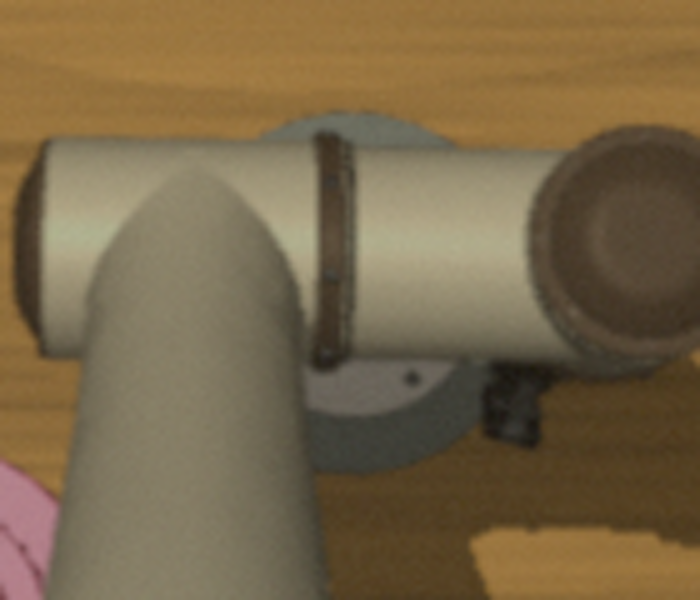

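The arm hides the plate from above, so I continue in small steps and use the force to find the stop.

Call:
{"fn": "carry_out", "kwargs": {"rows": [[0,0.015,0,0,0,0.011,-0.2],[-0.001,0.03,0,0,0,0.022,-0.2],[-0.001,0.03,0,0,0,0.022,-0.2]]}}

```text
clock: 5.0
position: [487.1, -165.6, 232.4]
ee_rot: [-0.582, 0.813, -0.005, 0.005]
contact_force: [11.5, -2.1, -4.1]
gripper_width: 34.0
grasp_force: 6.3
```

Call:
{"fn": "carry_out", "kwargs": {"rows": [[0,0.015,0,0,0,0.011,-0.2],[-0.001,0.03,0,0,0,0.022,-0.2],[-0.001,0.03,0,0,0,0.022,-0.2]]}}

```text
clock: 5.38
position: [485.6, -164.2, 232.4]
ee_rot: [-0.554, 0.832, -0.009, 0.01]
contact_force: [25.6, -12.0, -19.4]
gripper_width: 34.1
grasp_force: 14.2
```

Call:
{"fn": "carry_out", "kwargs": {"rows": [[0,0.015,0,0,0,0.011,-0.2],[0,0.015,0,0,0,0.011,-0.2]]}}

```text
clock: 5.62
position: [485.0, -163.5, 232.5]
ee_rot: [-0.54, 0.842, -0.011, 0.013]
contact_force: [33.6, -15.2, -26.8]
gripper_width: 34.3
grasp_force: 18.4
```

```bash
python3 - <<'E'
from h import *
did(-.001,.03,0,0,0,.022,-.2);did(-.001,.03,0,0,0,.022,-.2);did(0,.015,0,0,0,.011,-.2);state();p,r=cmd();print(p)
I,D=arm.get_image('wrist');np.savez('w3.npz',I=I,D=D)
I2,D=arm.get_image('scene');np.savez('s3.npz',I=I2,D=D)
cv2.imwrite('pics/m3.png',np.hstack([cv2.resize(I[...,::-1],(480,300)),cv2.resize(I2[150:230,240:325,::-1],(319,300),interpolation=cv2.INTER_CUBIC)]))
E
```

```text
t 5.62 j [-0.006  0.39  -0.498  0.007 -0.65  -0.43 ] F [ 33.6 -15.2 -26.8] M [-4.   -8.06  0.06] w 34.3 g 18.4 pos [ 485.  -163.5  232.5] err [10.85 -0.92  1.74] roterr [ 0.0323 -0.0098 -0.0053]
[ 474.11520222 -162.54021887  230.712     ]
```

View pics/m3.png

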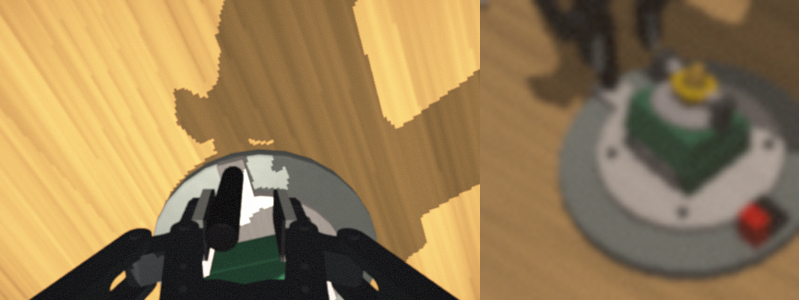

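The scene view shows the lug up against the red stop, and the force rise confirms it. I back off to mid-cage and lift clear.

Call:
{"fn": "carry_out", "kwargs": {"rows": [[0,-0.03,0,0,0,-0.011,-0.2],[0,-0.06,0,0,0,-0.022,-0.2],[0,-0.09,0,0,0,-0.033,-0.2],[0,-0.09,0,0,0,-0.033,0.0],[0,-0.09,-0.25,0,0,-0.033,0.0],[0,-0.09,-0.5,0,0,-0.033,0.0],[0,-0.09,-0.8,0,0,-0.033,0.2],[0,-0.09,-0.95,0,0,-0.033,0.4],[0,-0.09,-0.95,0,0,-0.033,0.5]]}}

```text
clock: 6.85
position: [490.2, -169.9, 423.2]
ee_rot: [-0.581, 0.814, -0.001, 0.002]
contact_force: [-0.1, 1.3, -0.7]
gripper_width: 64.0
grasp_force: 0.0
```

```bash
python3 - <<'E'
from h import *
did(0,-.09,-.95,0,0,-.033,.5);state();p,r=cmd();print(p,(r.as_matrix()).round(3).tolist())
# back over towards robot/left; wrist camera views along tool x
print([(np.degrees(np.arctan2(*r.as_matrix()[[1,0],1])))])
rows([([380,20,400],down(-150),.7),([300,150,400],down(-115),.7)])
E
```

```text
t 6.85 j [-0.021  0.189 -0.221 -0.    -1.157 -0.311] F [-0.1  1.3 -0.7] M [0.04 0.03 0.  ] w 64.0 g 0.0 pos [ 490.2 -169.9  423.2] err [-0.28  0.25  2.5 ] roterr [ 0.0044 -0.0015  0.0002]
[ 490.43590825 -170.1319614   420.712     ] [[-0.326, -0.945, 0.0], [-0.945, 0.326, -0.0], [0.0, 0.0, -1.0]]
[np.float64(160.99402687000705)]
max 1.4216
[[-0.719,0.8317,0.1036,0.0,0.0,-0.2723,0.7],[-1.2033,1.4216,0.1036,0.0,0.0,-0.4667,0.7]]
```

Call:
{"fn": "carry_out", "kwargs": {"rows": [[-0.15,0.05,0,0,0,-0.055,0.7],[-0.3,0.1,0.03,0,0,-0.11,0.7],[-0.45,0.15,0.06,0,0,-0.165,0.7],[-0.6,0.2,0.1,0,0,-0.22,0.7],[-0.75,0.27,0.1,0,0,-0.275,0.7],[-0.85,0.33,0.1,0,0,-0.33,0.7],[-0.9,0.36,0.1,0,0,-0.385,0.7],[-0.9,0.36,0.1,0,0,-0.41,0.7],[-0.9,0.36,0.1,0,0,-0.41,0.7],[-0.9,0.36,0.1,0,0,-0.41,0.7]]}}

```text
clock: 8.1
position: [480.8, 23.4, 399.8]
ee_rot: [0.953, -0.303, -0.001, 0.001]
contact_force: [0.8, -0.4, 0.7]
gripper_width: 72.8
grasp_force: 0.0
```

```bash
python3 - <<'E'
from h import *
did(-.9,.36,.1,0,0,-.41,.7);state();p,r=cmd();print(p)
I,D=arm.get_image('wrist');np.savez('w4.npz',I=I,D=D);c=arm.calibration('wrist');np.savez('w4c.npz',**{k:np.array(v) for k,v in c.items()})
cv2.imwrite('pics/w4.png',I[...,::-1])
T,Dt=arm.get_image('top');np.savez('t4.npz',I=T,D=Dt)
E
```

```text
t 8.1 j [ 0.387  0.143 -0.339 -0.    -1.091  0.568] F [ 0.8 -0.4  0.7] M [ 0.03 -0.02  0.04] w 72.8 g 0.0 pos [480.8  23.4 399.8] err [-0.21 -0.09 -0.92] roterr [-0.0017 -0.0015  0.0014]
[480.98102518  23.50327606 400.712     ]
```

View pics/w4.png

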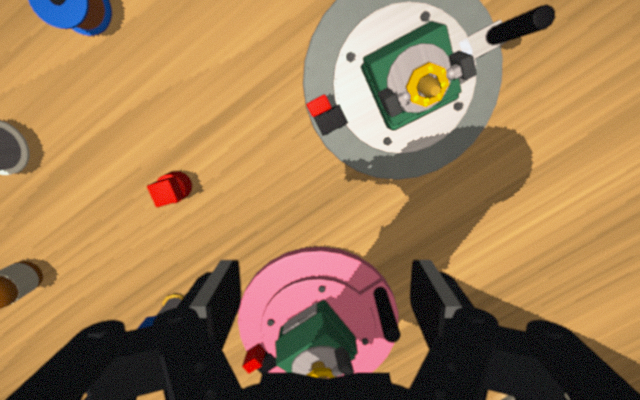

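The plate is home, with the lug beside the stop at (325,115). Now I measure the port and compare it with the known geometry.

```bash
cat > meas.py <<'E'
from h import *
def holder(I,D,c,box,v=True):
    """box x0,x1,y0,y1 of the holder. returns dict of measured points"""
    P=cloud(c,D);H=cv2.cvtColor(I,cv2.COLOR_RGB2HSV);w=np.zeros(D.shape,bool);w[box[2]:box[3],box[0]:box[1]]=1;w&=D>0
    o={}
    y=w&(abs(H[...,0].astype(int)-25)<8)&(H[...,1]>170)&(P[...,2]>70)
    o['yellow']=P[y]
    dk=w&(H[...,2]<95)&(H[...,1]<90)&(P[...,2]>82)&(P[...,2]<112)
    n,l,st,ce=cv2.connectedComponentsWithStats(dk.astype(np.uint8))
    for i in range(1,n):
        if st[i,4]>25: q=P[l==i];print('dark',st[i].tolist(),ce[i].round(),q.mean(0).round(1),q.max(0).round(1),len(q))
    b=w&(P[...,2]>11)&(P[...,2]<21)&(H[...,1]<70); k=max(cv2.findContours(cv2.morphologyEx(b.astype(np.uint8),cv2.MORPH_CLOSE,np.ones((9,9))),0,1)[0],key=cv2.contourArea)[:,0]
    q=onplane(c,k,16.)[:,:2]
    for _ in range(6):
        A=np.c_[2*q,np.ones(len(q))];s=np.linalg.lstsq(A,(q**2).sum(1),rcond=None)[0];r=np.sqrt(s[2]+s[0]**2+s[1]**2);e=abs(np.hypot(*(q-s[:2]).T)-r);q=q[e<max(1.5,2*np.median(e))]
    print('base',s[:2].round(1),'r',r.round(1),len(q))
    n=w&(P[...,2]>103)&~dk&(H[...,2]>60);print('nipple pts',len(P[n]),P[n].mean(0).round(1) if n.any() else '')
    Y=o['yellow'];print('yellow',len(Y),Y.mean(0).round(1),Y.max(0).round(1))
    red=w&((H[...,0]<6)|(H[...,0]>174))&(H[...,1]>170)&(P[...,2]>41)&(P[...,2]<47);print('stop',P[red].mean(0).round(1),red.sum())
    return P,H
E
python3 - <<'E'
from meas import *
z=np.load('w4.npz');c=dict(np.load('w4c.npz'));P,H=holder(z['I'],z['D'],c,(295,570,0,190))
z=np.load('t4.npz');c=arm.calibration('top');holder(z['I'],z['D'],c,(305,400,160,255))
E
```

```text
dark [517, 6, 37, 28, 470] [539.  18.] [ 498.  -167.8   99.6] [ 504.9 -161.4  103.4] 470
dark [449, 52, 27, 28, 437] [463.  64.] [ 502.6 -112.6   98. ] [ 511.8 -107.9  104.8] 437
dark [378, 88, 24, 29, 423] [390. 102.] [510.8 -55.7  98. ] [520.9 -50.7 104.3] 423
base [505.3 -83.9] r 81.2 524
nipple pts 293 [503.1 -84.2 106.9]
yellow 1278 [505.4 -85.2  98.6] [519.6 -70.  111.1]
stop [539.   -9.8  44.6] 331
dark [338, 201, 5, 8, 27] [340. 205.] [509.4 -57.   98.7] [520.6 -52.5 106. ] 27
dark [361, 205, 5, 8, 32] [363. 209.] [ 500.4 -113.3   98.9] [ 510.5 -108.   105.6] 32
base [511.8 -90.4] r 78.4 350
nipple pts 1045 [477.6  -2.4 553. ]
yellow 113 [504.9 -85.9  96.5] [519.3 -72.3 110.7]
stop [nan nan nan] 0meas.py:19: RuntimeWarning: Mean of empty slice.
  red=w&((H[...,0]<6)|(H[...,0]>174))&(H[...,1]>170)&(P[...,2]>41)&(P[...,2]<47);print('stop',P[red].mean(0).round(1),red.sum())
  ret = um.true_divide(
```

Port y is about 81.8° in world, with housing spacing 57.5 mm (58 expected); the axis is near (511,-85). I move the empty open gripper to a pose in line with the port, for a close look and a reach check.

```bash
cat >> h.py <<'E'
def portR(yaw): # yaw=angle of port y deg -> axis a, tool rotation for insertion
    t=np.radians(yaw);y=np.array([np.cos(t),np.sin(t),0]);x=np.array([np.sin(t),-np.cos(t),0])
    a=-np.sin(np.radians(18))*x+np.cos(np.radians(18))*np.array([0,0,1.]);return a,R.from_matrix(np.c_[np.cross(-y,-a),-y,-a])
E
python3 - <<'E'
from h import *
a,r=portR(81.8);O=np.array([511.5,-84.7,76]);print(a,O+a*260,O+a*330)
rows([(O+a*330,r,1),(O+a*260,r,1)])
E
```

```text
[-0.30585768  0.04407476  0.95105652] [431.97700425 -73.24056125 323.27469424] [410.56696693 -70.15532775 389.84865038]
max 0.5856
[[-0.0177,0.5856,0.0543,0.0236,0.0981,-0.1488,1.0],[0.0787,0.5365,0.3872,0.0236,0.0981,-0.1488,1.0]]
```

Call:
{"fn": "carry_out", "kwargs": {"rows": [[0.0,0.2,0.0,0.008,0.033,-0.05,1],[-0.01,0.4,0.03,0.016,0.066,-0.1,1],[-0.018,0.585,0.054,0.0236,0.098,-0.149,1],[0.03,0.56,0.22,0.0236,0.098,-0.149,1],[0.079,0.536,0.387,0.0236,0.098,-0.149,1],[0.079,0.536,0.387,0.0236,0.098,-0.149,1],[0.079,0.536,0.387,0.0236,0.098,-0.149,1]]}}

```text
clock: 9.07
position: [432.6, -73.1, 324.2]
ee_rot: [0.985, -0.07, 0.156, 0.011]
contact_force: [-0.8, 0.7, 0.7]
gripper_width: 85.5
grasp_force: 0.0
```

```bash
python3 - <<'E'
from meas import *
did(.079,.536,.387,.0236,.098,-.149,1);state()
c=arm.calibration('wrist');I,D=arm.get_image('wrist');np.savez('w5.npz',I=I,D=D);np.savez('w5c.npz',**{k:np.array(v) for k,v in c.items()})
cv2.imwrite('pics/w5.png',I[...,::-1])
holder(I,D,c,(100,540,0,260))
E
```

```text
t 9.07 j [ 0.227  0.092 -0.726  0.249 -0.471  0.995] F [-0.8  0.7  0.7] M [0.07 0.64 0.02] w 85.5 g 0.0 pos [432.6 -73.1 324.2] err [0.46 0.1  0.93] roterr [0.0002 0.0012 0.0001]
dark [277, 204, 19, 33, 472] [286. 220.] [510.1 -57.7  99. ] [520.4 -51.6 104.1] 472
dark [367, 205, 19, 33, 498] [376. 221.] [ 501.3 -113.5   98.8] [ 511.9 -108.1  105. ] 498
dark [446, 204, 33, 22, 479] [464. 215.] [ 497.3 -168.1  100. ] [ 504.1 -161.8  103.2] 479
base [525.1 -92.4] r 79.3 186
nipple pts 360 [502.7 -85.1 106.7]
yellow 1644 [504.7 -85.7  98.1] [519.2 -68.8 111.3]
stop [538.4 -11.5  44.2] 426
```

View pics/w5.png

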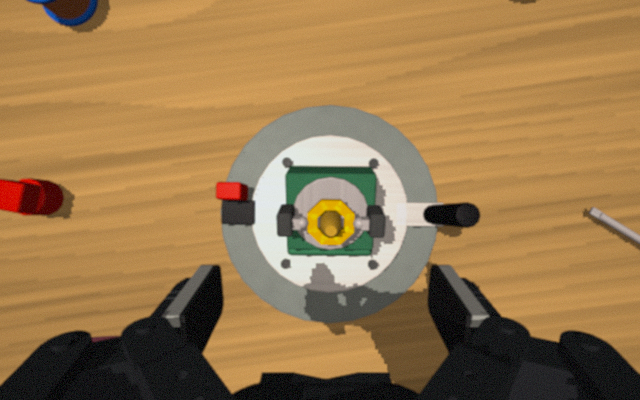

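A clean view nearly along the axis: collar at (331,222), housings at (286,220) and (376,221). I refine with contours.

```bash
cat > ref.py <<'E'
from h import *
from scipy.optimize import least_squares
def run(I,D,c,box,yaw,O):
    P=cloud(c,D);H=cv2.cvtColor(I,cv2.COLOR_RGB2HSV);w=np.zeros(D.shape,bool);w[box[2]:box[3],box[0]:box[1]]=1
    m=(w&(H[...,1]<75)).astype(np.uint8)   # grey disc vs wood
    k=np.vstack(cv2.findContours(cv2.morphologyEx(m,cv2.MORPH_CLOSE,np.ones((5,5))),0,1)[0])[:,0]
    q=onplane(c,k,16.)[:,:2];q=q[abs(np.hypot(*(q-O[:2]).T)-95)<8]
    f=least_squares(lambda s:np.hypot(*(q-s[:2]).T)-s[2],[O[0],O[1],95],loss='soft_l1',f_scale=.7);print('disc',f.x.round(2),len(q),np.median(abs(f.fun)).round(2))
    f=least_squares(lambda s:np.hypot(*(q-s[:2]).T)-95,[O[0],O[1]],loss='soft_l1',f_scale=.7);print('disc r95',f.x.round(2))
    y=w&(abs(H[...,0].astype(int)-25)<8)&(H[...,1]>170)&(P[...,2]>70)
    k=max(cv2.findContours(y.astype(np.uint8),0,1)[0],key=cv2.contourArea)[:,0]
    a,_=portR(yaw);o,v=ray(c,k)
    A0=O+20*a
    for it in range(4):
        q=o+v*(((A0-o)@a)/(v@a))[:,None]
        t=np.radians(yaw);yy=np.array([np.cos(t),np.sin(t),0]);xx=np.cross(yy,a)
        uv=np.c_[(q-A0)@xx,(q-A0)@yy]
        f=least_squares(lambda s:np.hypot(*(uv-s[:2]).T)-s[2],[0,0,15],loss='soft_l1',f_scale=.5)
    print('collar in port xy',f.x.round(2),'-> foot',(O+f.x[0]*xx+f.x[1]*yy).round(2),'rect',cv2.minAreaRect(uv.astype(np.float32)))
    print('n',xx.round(3))
if __name__=='__main__':
    z=np.load('w5.npz');c=dict(np.load('w5c.npz'))
    run(z['I'],z['D'],c,(210,450,95,270),81.4,np.array([511.5,-84.7,76]))
    cv2.imwrite('pics/w5z.png',cv2.resize(z['I'][180:260,270:395,::-1],(800,512),interpolation=cv2.INTER_CUBIC))
E
python3 ref.py
```

```text
disc [510.23 -86.21  93.13] 425 0.29
disc r95 [508.17 -86.11]
collar in port xy [-0.83 -1.67 15.12] -> foot [510.47 -86.23  75.74] rect ((-0.8738126754760742, -1.5893011093139648), (29.890411376953125, 29.937387466430664), 89.5000991821289)
n [ 0.94  -0.142  0.309]
```

View pics/w5z.png

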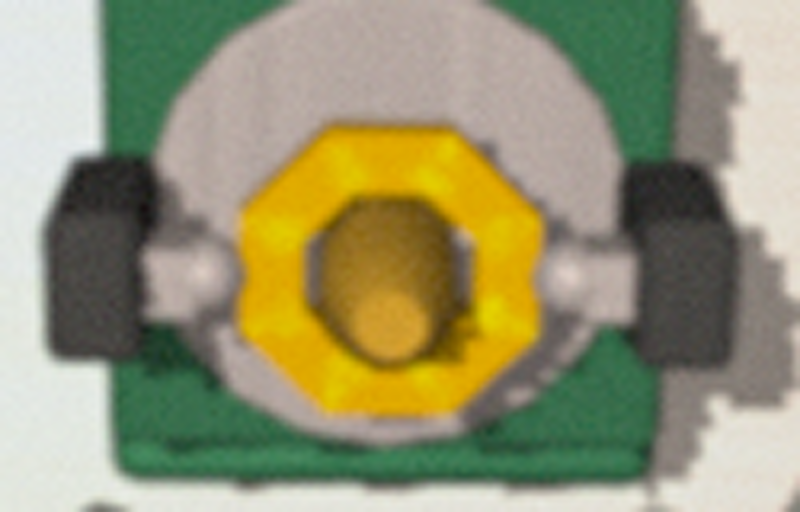

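Collar centre and base-disc centre agree: port foot at (510.4, -86.2), yaw about 81.2°. Next, over to the coupler.

```bash
python3 - <<'E'
from h import *
c=dict(np.load('w5c.npz'));a,r=portR(81.2);O=np.array([510.4,-86.2,76]);o,v=ray(c,[[330.6,230.8]]);A=O+34*a
print('tip by ray',(o+v*((A-o)@a/(v@a))[:,None]).round(1),'model',A.round(1))
p,r0=cmd();q=O*0+[440,100,400]
rows([(p+70*a,r0,1),(q,down(-107),1)])
E
```

```text
tip by ray [[499.7 -84.5 108.2]] model [500.  -84.6 108.3]
max 0.8629
[[-0.0001,-0.0012,-0.35,0.0,0.0,0.0,1.0],[0.0386,-0.8629,-0.3905,-0.0077,-0.0997,0.0487,1.0]]
```

Tip ray and model agree within 0.3 mm.

Call:
{"fn": "carry_out", "kwargs": {"rows": [[0,0,-0.2,0,0,0,1],[0,-0.1,-0.35,0,0,0,1],[0.01,-0.35,-0.39,-0.003,-0.04,0.02,1],[0.03,-0.6,-0.39,-0.006,-0.08,0.04,1],[0.039,-0.86,-0.39,-0.0077,-0.0997,0.0487,1],[0.039,-0.86,-0.39,-0.0077,-0.0997,0.0487,1]]}}

```text
clock: 9.88
position: [441.0, 102.4, 401.6]
ee_rot: [0.989, -0.146, 0.001, -0.002]
contact_force: [0.6, 0.1, -0.3]
gripper_width: 85.3
grasp_force: 0.0
```

```bash
python3 - <<'E'
from h import *
did(.039,-.86,-.39,-.0077,-.0997,.0487,1);state()
rows([([448,256,400],down(-115.5),1)])
E
```

```text
t 9.88 j [ 5.89e-01  8.90e-02 -3.97e-01 -1.00e-03 -1.08e+00  6.90e-01] F [ 0.6  0.1 -0.3] M [-0.05 -0.01  0.  ] w 85.3 g 0.0 pos [441.  102.4 401.6] err [0.98 3.02 1.63] roterr [ 0.0033  0.002  -0.0043]
max 0.7604
[[-0.1907,-0.7604,-0.0003,-0.0,0.0,0.0472,1.0]]
```

Call:
{"fn": "carry_out", "kwargs": {"rows": [[-0.06,-0.25,0,0,0,0.015,1],[-0.12,-0.5,0,0,0,0.03,1],[-0.19,-0.75,0,0,0,0.047,1],[-0.19,-0.76,0,0,0,0.047,1],[-0.19,-0.76,0,0,0,0.047,1],[-0.19,-0.76,0,0,0,0.047,1]]}}

```text
clock: 10.62
position: [448.0, 254.6, 400.5]
ee_rot: [0.975, -0.221, 0.0, -0.0]
contact_force: [-0.4, -0.6, -0.4]
gripper_width: 85.4
grasp_force: 0.0
```

```bash
cat > coup.py <<'E'
from h import *
c=arm.calibration('wrist');I,D=arm.get_image('wrist')
np.savez('w6.npz',I=I,D=D,**{k:np.array(v) for k,v in c.items()})
P=cloud(c,D);H=cv2.cvtColor(I,cv2.COLOR_RGB2HSV)
m=(abs(H[...,0].astype(int)-113)<14)&(H[...,1]>100)
n,l,st,ce=cv2.connectedComponentsWithStats(m.astype(np.uint8))
for i in range(1,n):
    if st[i,4]>80: print(st[i].tolist(),ce[i].round(),P[l==i].mean(0).round(1),P[l==i].max(0).round(1))
# top face: everything at z 87..93 near the coupler
t=(P[...,2]>86)&(P[...,2]<94)&(np.hypot(P[...,0]-450,P[...,1]-257)<35)
n,l,st,ce=cv2.connectedComponentsWithStats(t.astype(np.uint8));i=1+st[1:,4].argmax();t=l==i
k=max(cv2.findContours(t.astype(np.uint8),0,1)[0],key=cv2.contourArea)[:,0]
print('top face',cv2.minAreaRect(onplane(c,k,90)[:,:2].astype(np.float32)),'z',np.median(P[t][:,2]),'mean',onplane(c,np.argwhere(t)[:,::-1],90).mean(0).round(1),t.sum())
y=(abs(H[...,0].astype(int)-25)<8)&(H[...,1]>170)&(P[...,2]>-3)&(P[...,2]<10)&(np.hypot(P[...,0]-450,P[...,1]-257)<40);print('rim',P[y].mean(0).round(1) if y.any() else 0,y.sum())
E
python3 - <<'E'
from h import *
did(-.19,-.76,0,0,0,.047,1);state()
import coup
E
```

```text
t 10.62 j [ 0.832  0.201 -0.264 -0.    -1.105  0.293] F [-0.4 -0.6 -0.4] M [-0.02  0.01 -0.05] w 85.4 g 0.0 pos [448.  254.6 400.5] err [-0.12 -1.25  0.54] roterr [0.0006 0.0002 0.0009]
[300, 167, 34, 42, 880] [317. 185.] [455.2 260.9  84.4] [514.5 281.  370.1]
top face ((450.5481262207031, 263.12115478515625), (27.41681671142578, 28.380220413208008), 63.229156494140625) z 90.66731919545288 mean [450.8 263.2  90. ] 1098
rim [461.1 258.6   5. ] 93
```

Coupler top is at (450.6, 263.1), a 28 mm square at 63.2°. Height 90.7 matches. Now descend and grasp.

```bash
python3 - <<'E'
from h import *
rows([([450.6,263.1,400],down(-116.8),1),([450.6,263.1,218],down(-116.8),1)])
E
```

```text
max 0.9097
[[-0.0043,-0.0379,-0.0003,-0.0,0.0,0.0074,1.0],[-0.0042,-0.0378,0.9097,-0.0,0.0,0.0074,1.0]]
```

Call:
{"fn": "carry_out", "kwargs": {"rows": [[-0.004,-0.038,0.1,0,0,0.0074,1],[-0.004,-0.038,0.35,0,0,0.0074,1],[-0.004,-0.038,0.6,0,0,0.0074,1],[-0.004,-0.038,0.8,0,0,0.0074,1],[-0.004,-0.038,0.91,0,0,0.0074,1],[-0.004,-0.038,0.91,0,0,0.0074,1],[-0.004,-0.038,0.91,0,0,0.0074,1]]}}

```text
clock: 11.55
position: [451.2, 263.1, 219.1]
ee_rot: [0.973, -0.232, 0.001, -0.001]
contact_force: [0.8, 0.0, 0.5]
gripper_width: 85.4
grasp_force: 0.0
```

Call:
{"fn": "carry_out", "kwargs": {"rows": [[0,0,0,0,0,0,0.0],[0,0,0,0,0,0,-0.2],[0,0,0,0,0,0,-0.6],[0,0,0,0,0,0,-1],[0,0,0,0,0,0,-1],[0,0,0,0,0,0,-1],[0,0,0,0,0,0,-1],[0,0,0,0,0,0,-1]]}}

```text
clock: 12.55
position: [450.8, 263.4, 218.4]
ee_rot: [0.973, -0.231, 0.0, -0.0]
contact_force: [-2.2, 0.1, 5.8]
gripper_width: 27.4
grasp_force: 60.1
```

```bash
python3 - <<'E'
from h import *
did(-.004,-.038,.91,0,0,.0074,1);state()
E
```

```text
t 12.55 j [ 0.84   0.431 -0.473 -0.    -0.667  0.264] F [-2.2  0.1  5.8] M [0.05 0.5  0.01] w 27.4 g 60.1 pos [450.8 263.4 218.4] err [0.16 0.24 0.45] roterr [ 0.0006  0.0003 -0.0005]
```

Call:
{"fn": "carry_out", "kwargs": {"rows": [[0,0,-0.05,0,0,0,-1],[0,0,-0.2,0,0,0,-1],[0,0,-0.45,0,0,0,-1],[0,0,-0.7,0,0,0,-1],[0,0,-0.95,0,0,0,-1],[0,0,-0.95,0,0,0,-1]]}}

```text
clock: 13.3
position: [451.1, 263.3, 412.5]
ee_rot: [0.973, -0.231, 0.003, -0.004]
contact_force: [-0.2, 0.9, -3.5]
gripper_width: 27.2
grasp_force: 59.7
```

```bash
python3 - <<'E'
from h import *
did(0,0,-.95,0,0,0,-1);state()
a,r=portR(81.2);O=np.array([510.4,-86.2,76])
print(O+a*310)
rows([([430,95,408],down(-110),-1)])
E
```

```text
t 13.3 j [ 8.390e-01  2.020e-01 -2.320e-01  1.000e-03 -1.127e+00  2.640e-01] F [-0.2  0.9 -3.5] M [-0.01  0.05 -0.  ] w 27.2 g 59.7 pos [451.1 263.3 412.5] err [0.48 0.25 4.59] roterr [ 0.0091  0.0035 -0.0005]
[415.7323971  -71.54468077 370.82752005]
max 0.7968
[[0.2866,0.7968,-0.0004,-0.0,0.0,-0.0377,-1.0]]
```

Call:
{"fn": "carry_out", "kwargs": {"rows": [[0.08,0.2,0,0,0,-0.01,-1],[0.15,0.4,0,0,0,-0.02,-1],[0.22,0.6,0,0,0,-0.03,-1],[0.285,0.8,0,0,0,-0.038,-1],[0.285,0.8,0,0,0,-0.038,-1],[0.285,0.8,0,0,0,-0.038,-1]]}}

```text
clock: 14.05
position: [429.4, 94.6, 407.3]
ee_rot: [0.985, -0.173, -0.001, 0.0]
contact_force: [0.8, 0.6, -1.3]
gripper_width: 27.0
grasp_force: 59.7
```

```bash
python3 - <<'E'
from h import *
did(.285,.8,0,0,0,-.038,-1);state()
a,r=portR(81.2);O=np.array([510.4,-86.2,76])
rows([(O+a*330,r,-1),(O+a*300,r,-1)])
E
```

```text
t 14.05 j [ 5.890e-01  6.100e-02 -4.130e-01 -1.000e-03 -1.097e+00  6.340e-01] F [ 0.8  0.6 -1.3] M [ 0.01 -0.02 -0.03] w 27.0 g 59.7 pos [429.4  94.6 407.3] err [ 0.02  0.   -0.62] roterr [-0.0006 -0.0008  0.0005]
max 0.8101
[[0.1888,0.8101,0.0903,0.0097,0.0997,-0.0614,-1.0],[0.2343,0.8011,0.233,0.0097,0.0997,-0.0614,-1.0]]
```

Call:
{"fn": "carry_out", "kwargs": {"rows": [[0.05,0.2,0,0.0025,0.025,-0.015,-1],[0.1,0.4,0,0.005,0.05,-0.03,-1],[0.15,0.6,0.04,0.0075,0.075,-0.046,-1],[0.19,0.81,0.09,0.0097,0.0997,-0.0614,-1],[0.212,0.805,0.16,0.0097,0.0997,-0.0614,-1],[0.2343,0.801,0.233,0.0097,0.0997,-0.0614,-1],[0.2343,0.801,0.233,0.0097,0.0997,-0.0614,-1],[0.2343,0.801,0.233,0.0097,0.0997,-0.0614,-1],[0.2343,0.801,0.233,0.0097,0.0997,-0.0614,-1]]}}

```text
clock: 15.18
position: [419.2, -71.5, 361.9]
ee_rot: [0.985, -0.075, 0.156, 0.012]
contact_force: [-0.2, 0.1, -0.6]
gripper_width: 27.4
grasp_force: 60.0
```

```bash
cat > chk.py <<'E'
from h import *
s=state();a,r=portR(81.2);O=np.array([510.4,-86.2,76])
p=s['position'];Rm=R.from_quat(s['ee_rot']).as_matrix();f=-Rm[:,2];ax=np.c_[np.cross([np.cos(np.radians(81.2)),np.sin(np.radians(81.2)),0],a),[np.cos(np.radians(81.2)),np.sin(np.radians(81.2)),0],a].T
m=p-218.2*f;print('mouth in port (FK)',(ax@(m-O)).round(2),'axis err',(ax@f).round(4),'F port',(ax@s['contact_force']).round(1))
# camera look at coupler: blue/rim points in tool frame
c=arm.calibration('wrist');I,D=arm.get_image('wrist');P=cloud(c,D);H=cv2.cvtColor(I,cv2.COLOR_RGB2HSV);Q=(P-p)@Rm
np.savez('w7.npz',I=I,D=D,**{k:np.array(v) for k,v in c.items()})
w=(abs(Q[...,0])<60)&(abs(Q[...,1])<60)&(Q[...,2]>120)&(Q[...,2]<225)&(D>0)
b=w&(abs(H[...,0].astype(int)-113)<14)&(H[...,1]>100);q=Q[b]
if len(q): print('blue tool',len(q),np.median(q,0).round(1),'y range',np.percentile(q[:,1],[2,98]).round(1),'z',np.percentile(q[:,2],[2,98]).round(1),'x',np.percentile(q[:,0],[5,50,95]).round(1))
y=w&(abs(H[...,0].astype(int)-25)<8)&(H[...,1]>120)&(Q[...,2]>205)
if y.any():
    q=Q[y];print('rim tool',len(q),q.mean(0).round(1),'y',np.percentile(q[:,1],[2,98]).round(1),'x',np.percentile(q[:,0],[2,98]).round(1),'z',np.percentile(q[:,2],[2,98]).round(1))
E
python3 - <<'E'
from h import *
did(.2343,.801,.233,.0097,.0997,-.0614,-1)
import chk
E
```

```text
t 15.18 j [ 0.245  0.016 -0.684  0.217 -0.59   1.01 ] F [-0.2  0.1 -0.6] M [ 0.14  0.79 -0.01] w 27.4 g 60.0 pos [419.2 -71.5 361.9] err [0.39 0.46 0.55] roterr [ 0.0007  0.001  -0.0008]
mouth in port (FK) [ 0.69  0.69 82.22] axis err [-1.e-03 -7.e-04  1.e+00] F port [-0.4  0.1 -0.5]
blue tool 7912 [ 13.2  -1.5 130.8] y range [-15.4  12.1] z [127.  172.7] x [-10.6  13.2  14.1]
rim tool 611 [  9.5  -0.8 213.4] y [-16.2  14.2] x [-0.2 15.9] z [211.6 215.5]
```

The camera sees the gripped coupler about 1.1 mm off in tool y. I check against the jaw housings in the same picture.

```bash
cat > hs.py <<'E'
from h import *
def hs(I,D,c,Tp,Rm,v=True):
    P=cloud(c,D);H=cv2.cvtColor(I,cv2.COLOR_RGB2HSV);a,_=portR(81.2);O=np.array([510.4,-86.2,76])
    y=np.array([np.cos(np.radians(81.2)),np.sin(np.radians(81.2)),0]);ax=np.c_[np.cross(y,a),y,a]
    q=(P-O)@ax
    out=[]
    for s in(1,-1):
        m=(D>0)&(H[...,2]<100)&(H[...,1]<90)&(abs(q[...,1]*s-29)<9)&(abs(q[...,2]-26)<2.5)&(abs(q[...,0])<16)
        k=np.argwhere(m)[:,::-1]
        if len(k)<20: print('few',len(k));continue
        o,v_=ray(c,k);A=O+26*a;h=(o+v_*((A-o)@a/(v_@a))[:,None]-O)@ax
        print('housing',s,len(k),'x',np.percentile(h[:,0],[2,50,98]).round(2),'y',np.percentile(h[:,1],[2,50,98]).round(2));out.append([np.percentile(h[:,0],[2,98]).mean(),np.percentile(h[:,1],[2,98]).mean()])
    print('mid',np.mean(out,0).round(2))
for f,cf in(('w5.npz','w5c.npz'),('w7.npz','w7.npz')):
    z=np.load(f);c={k:np.load(cf)[k] for k in('mtx','k1','cam_to_world')};hs(z['I'],z['D'],c,0,0)
E
python3 hs.py
```

```text
housing 1 347 x [-6.52  0.83  8.09] y [23.98 28.35 32.77]
housing -1 374 x [-7.2   0.77  8.59] y [-33.49 -28.81 -24.17]
mid [ 0.74 -0.23]
housing 1 247 x [-6.68  1.    7.8 ] y [24.17 28.4  32.8 ]
housing -1 268 x [-7.47  0.22  8.53] y [-33.41 -28.9  -24.53]
mid [ 0.55 -0.24]
```

Call:
{"fn": "carry_out", "kwargs": {"rows": [[0.0015,0.0085,0,0,0,0,-1],[0.0015,0.0085,0.06,0,0,0,-1],[0.0015,0.0085,0.12,0,0,0,-1],[0.0015,0.0085,0.18,0,0,0,-1],[0.0015,0.0085,0.23,0,0,0,-1],[0.0015,0.0085,0.26,0,0,0,-1],[0.0015,0.0085,0.285,0,0,0,-1],[0.0015,0.0085,0.285,0,0,0,-1],[0.0015,0.0085,0.285,0,0,0,-1]]}}

```text
clock: 16.35
position: [436.5, -76.3, 307.5]
ee_rot: [0.985, -0.076, 0.156, 0.012]
contact_force: [0.1, 0.2, -2.0]
gripper_width: 27.5
grasp_force: 60.0
```

```bash
python3 - <<'E'
from h import *
did(.0015,.0085,.285,0,0,0,-1)
import chk
E
```

```text
t 16.35 j [ 0.214  0.124 -0.75   0.279 -0.415  0.963] F [ 0.1  0.2 -2. ] M [0.12 0.72 0.01] w 27.5 g 60.0 pos [436.5 -76.3 307.5] err [0.22 0.08 0.3 ] roterr [ 0.0003  0.0007 -0.0002]
mouth in port (FK) [ 0.75 -1.5  25.01] axis err [-7.e-04 -3.e-04  1.e+00] F port [-0.6  0.2 -1.9]
blue tool 7956 [ 13.2  -1.5 130.9] y range [-15.6  12.2] z [127.  172.7] x [-10.5  13.2  14.1]
rim tool 670 [  9.9  -1.3 214.5] y [-16.2  13.7] x [-0.2 15.9] z [211.7 224.3]
```

The nipple is inside the bore with no side force. Now press along the axis.

Call:
{"fn": "carry_out", "kwargs": {"rows": [[0,0,0.015,0,0,0,-1],[0,0,0.03,0,0,0,-1],[0,0,0.045,0,0,0,-1],[0,0,0.06,0,0,0,-1],[0,0,0.06,0,0,0,-1]]}}

```text
clock: 17.02
position: [440.6, -76.7, 296.3]
ee_rot: [0.985, -0.075, 0.157, 0.012]
contact_force: [-0.1, 0.8, 0.6]
gripper_width: 27.9
grasp_force: 60.2
```

```bash
python3 - <<'E'
from h import *
did(0,0,.06,0,0,0,-1)
import chk
E
```

```text
t 17.02 j [ 0.208  0.149 -0.765  0.302 -0.375  0.944] F [-0.1  0.8  0.6] M [0.19 0.21 0.08] w 27.9 g 60.2 pos [440.6 -76.7 296.3] err [0.69 0.26 0.54] roterr [ 0.0012  0.0025 -0.0005]
mouth in port (FK) [ 1.62 -1.05 13.1 ] axis err [-0.0024 -0.0012  1.    ] F port [0.  0.8 0.7]
blue tool 7915 [ 13.2  -1.5 131. ] y range [-15.4  12.1] z [127.  172.6] x [-10.5  13.2  14.2]
rim tool 552 [  9.6  -0.9 213.3] y [-16.1  14.1] x [ 0.1 15.7] z [211.8 215.1]
```

Call:
{"fn": "carry_out", "kwargs": {"rows": [[0,0,0.01,0,0,0,-1],[0,0,0.02,0,0,0,-1],[0,0,0.03,0,0,0,-1],[0,0,0.038,0,0,0,-1],[0,0,0.038,0,0,0,-1],[0,0,0.038,0,0,0,-1],[0,0,0.038,0,0,0,-1]]}}

```text
clock: 17.95
position: [442.3, -77.0, 291.3]
ee_rot: [0.984, -0.075, 0.158, 0.012]
contact_force: [-14.9, 7.0, 25.3]
gripper_width: 27.3
grasp_force: 64.1
```

```bash
python3 - <<'E'
from h import *
did(0,0,.038,0,0,0,-1)
import chk
E
sed -i 's/75 *w7.npz/&/' hs.py; python3 hs.py | tail -3
```

```text
t 17.95 j [ 0.205  0.159 -0.774  0.32  -0.355  0.929] F [-14.9   7.   25.3] M [2.05 2.8  0.44] w 27.3 g 64.1 pos [442.3 -77.  291.3] err [0.03 0.34 2.71] roterr [ 0.0005  0.004  -0.0006]
mouth in port (FK) [ 1.99 -1.22  7.77] axis err [-3.9e-03 -5.0e-04  1.0e+00] F port [-7.2  4.7 28.9]
blue tool 7915 [ 13.2  -1.5 130.7] y range [-15.6  12.1] z [126.9 172.4] x [-10.4  13.2  14.2]
rim tool 561 [  9.2  -1.  213.2] y [-16.1  13.7] x [-0.5 15.4] z [211.7 214.8]
housing 1 447 x [-6.56  1.49  8.29] y [24.04 28.78 32.79]
housing -1 476 x [-7.16  1.47  8.78] y [-33.26 -29.   -24.25]
mid [ 0.84 -0.17]
```

The coupler is bottomed: mouth at 7.8 mm against an expected 8, 29 N axial, no slip in the grip, plate unmoved. Handing in.

```bash
python3 -c "
from h import *
print(arm.job_done());state()"
```

```text
the job is handed in; nothing more can be done
None
the job is handed in; nothing more can be done
```

I've handed the job in with the plate at its stop and the coupler held on the port, pushed fully down (about 12 mm of collar travel by arm position, 29 N) after about 18 s of the 54 s; no verdict came back, and I took the jaws as shut from that travel rather than seeing them.

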